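Open a latched two-leaf spice cupboard

ROBOT

A 6-joint arm with a two-finger parallel gripper is mounted at the origin on a cart in front of the work surface, level with it; the furniture and walls round the work are solid. World frame = base frame: x ahead of the robot, y to its left, z up, the work surface at z = 0. Lengths are in m, angles in rad, forces in N, time in s.
With the tool pointing down it reaches from about 0.4 to 0.925 m from the base axis. Payload 3.4 kg.
Tool frame: the origin (TCP) lies midway between the tips of the shut fingers; the grasp point (between the pads) lies 19 mm behind it (bot.pinch_z is the z of the grasp point in the tool frame, in m); z points along the fingers, y is the line along which they close (so a half turn about z gives the same grasp; the last joint's range is limited). The gripper opens to 85 mm and grips with 20 to 120 N. Pads are 22 mm wide; open, the fingers measure 114 mm over their backs; the gripper's body (76 mm by 85 mm) begins 54 mm behind the grasp point. The pads swing forward as they close: fully open they stand 13 mm farther back than shut.
Start: joints at [-1.29, 0.307, 1.506, -0, 1.328, -0.073], TCP at [0.2, -0.539, 0.231] pointing down, gripper open.
Joint ranges: [-3.12, 3.12], [-1.05, 2.28], [0.14, 2.33], [-1.42, 4.57], [0.1, 2.73], [-2.68, 2.68]. Speed limits (rad/s): [2.57, 2.57, 3.14, 3.14, 3.14, 3.14].

INTERFACE

Orientations are given as a unit quaternion [w, x, y, z].
In Python, from workcell import bot, cams, job, models gives the robot as it stands.
- The arm moves only by the tool step_arm, never from a script. Its argument "deltas" is a list of rows, each a list of 3 entries, a list of its own where there are three numbers: the shift along the tool's x, y, z scaled (see below), then the turn about the tool's z scaled (see below), then the gripper command: -1 is fully open, 1 is shut, values between are in proportion. In form: [[[tx, ty, tz], spin, jaw], ...]. A call has 1 to 10 rows; each row is the pose to reach, as a shift and turn from the pose commanded when the call began, along the tool's axes at that moment, turning the shorter way round; what a row does not reach only later rows make up. The controller multiplies each number of a shift by 0.08 m and each number of a turn by pi rad. A row lasts 1/12 s, in which the tool goes at most 41.7 mm and 7.16 degrees, less where a joint would pass 70% of its speed; a pose out of reach is approached as far as the arm can. A call with a number of a shift or a turn outside -1 to 1 is refused whole. A call with a gripper value outside its range is refused whole. The fingers move at their own pace and stop on an object; "force" is the grip in N (left out, the last holds). Time passes only in rows, so rows that repeat a pose let the fingers close. It gives the time, the measured TCP pose, the force, the opening and the grip force at its end, in the units of the state.
- bot.state(): the state, without advancing time (a new reading comes with each control period).
- cams.grab_frame(name): name is "side" or "top" or "wrist"; returns a dict with "color" (384x512x3 uint8, blue, green, red), "vertical_fov" (degrees; the focal length in pixels is half the picture's height over the tangent of half this angle, whatever the lens; pixels are square), "cx", "cy" (the principal point, pixels), "k1" (the pictures are not rectified: a ray, as slopes to the right and down, at radius r is drawn at 1 + k1 r^2 times it, then the intrinsics apply), "R" (3x3) and "t" (3): a world point X has camera coordinates R X + t; the wrist camera has in their place "T_tool_cam" (4x4, takes a point from camera to tool coordinates, whose origin is the TCP and whose axes are the flange's). Camera axes: x right, y down, z forward; pixel columns grow to the right and rows downward; lengths in m; the calibration is good to about 2 mm. A picture is of the moment at which its call begins: read the wrist's pose just before it. There is no depth.
- job.hand_in(): hands the job in; it is judged then, once.
Trained networks look in a picture, given as the dict that the camera call returned (one of the last four; its "shot" number tells which), for a name from the list of things; names that differ only in an ending like _2 or _b are one class to them, and where a whole thing is asked for, a point or a joint stands for the part that bears it (a point fixed in the world has none). Each returns a list of dicts, best first, with "conf" (0 to 1); they miss things now and then, are a little off and sometimes report something else, mostly with a low value. They report only what shows in the picture. A call takes as long as a camera call.
- models.search_frame(picture, name): "box" ([left, top, right, bottom] in pixels, round what is visible of it).
- models.spot_point(picture, name): "uv" ([column, row] in pixels: a listed point, or the origin of a listed thing).
The state is a dict: "time": time; "qpos": joint angles; "dq": joint speeds; "joint_torque": joint torques, N m; "tool_pos": TCP position; "tcp_rot": TCP orientation; "wrist_force": force on the tool from outside, world axes, zero at the start; "wrist_torque": the same for the moment, N m; "width": finger opening in m; "gripper_force": force on a finger pad.
Only numpy, scipy, OpenCV 4.12 (cv2) and the standard library are available. Lean on these libraries where they do the work, as an engineer would, in place of code of your own. Each camera call takes 0.05 s, during which the arm holds its last target. There are 200 camera calls.

TASK

Open up the little spice cupboard so that its jars can be sorted: turn the black catch on top fully aside, swing the right leaf wide open, about square to the cupboard front, and then open the left leaf, whose edge the right one overlaps, just as wide. Leave both leaves standing open, and leave the mug, the timer and the tin on top where they are.

Things in the scene. Friction and masses are not known exactly. Their poses are not given: they have to be found in the camera images.
- cupboard: White counter-top cupboard, 290 wide (y), 150 deep (x), 170 high (z), fixed to the worktop, closed by two wooden leaves 14 thick whose faces lie 89 mm in front of its origin. Origin: centre of its underside; front towards its own -x, robot's left is its +y. A grey block 34 wide and 24 high stands on its top front edge, 105 mm right of the middle, for the catch. Wall units hang 600 above the worktop, behind x = 0.66.
- catch (a joint): Turn catch on the front of that block: a black two-armed bar 10 wide and 10 thick with a red peg. It turns about a level axis square to the cupboard front, 182 mm above the worktop. 0: upright, its lower arm hangs 12 mm down in front of the right leaf and holds it shut; free to turn 1.57 either way (positive: the upper arm with the peg goes to the right, towards -y); the leaf comes free beyond about 1.2. It stays where it is left; about 1.5 N at the peg turns it.
- catch_peg (a point): Grip point on the red peg, 11 mm in diameter, that sticks out forward (cupboard -x) from the end of the catch's upper arm, 26 mm from the turning axis. The peg's free length runs from 12 mm to 45 mm in front of the leaf face; this point is 32 mm in front of the leaf face.
- catch_pivot (a point): Point on the catch's turning axis, 32 mm in front of the leaf face, so that catch_peg circles it at 26 mm in the plane parallel to the cupboard front.
- leaf_r (a joint): Right leaf (robot's right), 144 wide, 165 high, hinged upright at the cupboard's right edge. 0 shut, grows as its free edge swings out towards the robot; 1.57 is square to the front, stop at 1.7. Stiff enough to stay where it is left. An aluminium strip 26 wide on its free edge lies in front of the left leaf's edge by 13 mm, so the left leaf cannot open until this one has.
- leaf_r_handle (a point): Grip point on the right leaf's handle: an upright round dark bar 10 mm in diameter, its axis 32 mm in front of the leaf face, 105 mm from the hinge edge. The bar runs from 14 mm above this point to 75 mm below it; two 8 mm standoffs join it to the leaf 22 and 60 mm below this point. The point is 150 mm above the worktop.
- leaf_r_hinge (a point): Point on the right leaf's upright hinge axis, at the leaf face's outer edge, level with the handle point.
- leaf_l (a joint): Left leaf, the mirror image without the strip. 0 shut, grows as it swings out towards the robot; 1.57 is square to the front, stop at 1.7. Stays where it is left.
- leaf_l_handle (a point): Grip point on the left leaf's handle, the mirror image of the right one; the two handles are 80 mm apart when both leaves are shut.
- leaf_l_hinge (a point): Point on the left leaf's upright hinge axis, at the leaf face's outer edge, level with the handle point.
- tin_1: Flat light-grey tin with a blue-green lid, 63x105x26, lying loose on the cupboard's top, left and to the back. Origin: centre of its underside.
- mug_2: Small cream striped mug, 63x87x52, on the worktop to the right. Origin: near the centre of its underside.
- kitchen_timer: Round pale kitchen timer, 65 across, 48 high, on the worktop to the left. Origin: centre of its underside.

How it is judged:
By the outcome, as a careful person would: the job done as asked, in the order asked, and still so for the second after the job is handed in, with the robot touching nothing.
It also fails if it takes over 64 s, if anything falls off the work surface, if the arm or the gripper's body presses on something with over 40 N, if the wrist force passes 120 N, or if a joint passes its speed limit or range.

## Working session

There is one attempt and no reset: what is moved stays moved. The work goes in short steps, Python scripts to look and compute and a tool call to move; the robot and the scene stay as the last step left them, time stands still between calls to the robot, and variables do not carry over. Pictures are saved under pics/ and viewed, at most 10 in all, crops included, and the job is handed in when it is done.

Besides the shell and the picture viewer there is one more tool, called after ">>>" as a command line: name --argument value ..., lists and objects as JSON in quotes. step_arm: Moves the arm, as the interface text tells. Its arguments: {"type":"object","properties":{"deltas":{"type":"array"},"force":{"type":"number"}},"required":["deltas"]}

```bash
mkdir -p pics; ls; cat > h.py <<'E'
import numpy as np, cv2
from workcell import bot,cams,job,models
from scipy.spatial.transform import Rotation as Ro
def ray(p,uv,st=None):
    h=p["color"].shape[0]; f=h/2/np.tan(np.radians(p["vertical_fov"])/2)
    d=np.array([(uv[0]-p["cx"])/f,(uv[1]-p["cy"])/f]); s=d.copy()
    for _ in range(20): s=d/(1+p["k1"]*(s@s))
    v=np.array([s[0],s[1],1.])
    if "R" in p:
        R=np.array(p["R"]);t=np.array(p["t"]); return -R.T@t, R.T@v/np.linalg.norm(v)
    q=st["tcp_rot"]; Rt=Ro.from_quat([q[1],q[2],q[3],q[0]]).as_matrix(); T=np.array(p["T_tool_cam"])
    return np.array(st["tool_pos"])+Rt@T[:3,3], Rt@T[:3,:3]@v/np.linalg.norm(v)
def tri(rs):
    A=sum(np.eye(3)-np.outer(d,d) for c,d in rs); b=sum((np.eye(3)-np.outer(d,d))@c for c,d in rs)
    X=np.linalg.solve(A,b); return X,[np.linalg.norm((np.eye(3)-np.outer(d,d))@(X-c)) for c,d in rs]
E
python3 - <<'E'
from h import *
print(bot.state(), bot.pinch_z)
P={}
for n in("side","top","wrist"):
    P[n]=cams.grab_frame(n); cv2.imwrite(f"pics/{n}0.png",P[n]["color"])
for k in ["cupboard","catch_peg","catch_pivot","leaf_r_handle","leaf_r_hinge","leaf_l_handle","leaf_l_hinge","mug_2","kitchen_timer","tin_1"]:
    rs=[]
    for n in("side","top"):
        r=models.spot_point(P[n],k)
        if r: rs.append(ray(P[n],r[0]["uv"])); print(k,n,np.round(r[0]["uv"]),round(r[0]["conf"],2))
    if len(rs)==2:
        X,e=tri(rs);print("   ",X.round(4),np.round(e,4))
cv2.imwrite("pics/a.png",np.vstack([P["side"]["color"]]))
for n in("side","top"): R=np.array(P[n]["R"]);print(n,(-R.T@P[n]["t"]).round(3),R[2].round(2))
E
```

```text
pics
{'time': 0.0, 'qpos': array([-1.28948628e+00,  3.07599598e-01,  1.50769041e+00,  2.46290535e-05,
        1.32839896e+00, -7.34855957e-02]), 'dq': array([-0.0021407 , -0.00088014,  0.00026808,  0.00091538,  0.00057798,
        0.00053816]), 'joint_torque': array([-6.62631901e-04, -4.57560968e+01, -2.51917559e+01, -1.04873618e-04,
        1.32007449e-02, -9.90749669e-06]), 'tool_pos': array([ 0.19955082, -0.53850986,  0.23035939]), 'tcp_rot': array([-1.04374048e-03,  9.84306211e-01,  1.76465816e-01, -9.68332295e-05]), 'wrist_force': array([-0.07606938, -0.56949367,  0.32484996]), 'wrist_torque': array([0.01768048, 0.01094558, 0.10984005]), 'gripper_force': 0.0, 'width': 0.0858291113427355} -0.0187
cupboard side [232. 222.] 0.93
cupboard top [244. 173.] 0.71
    [0.6844 0.0778 0.0125] [0.0063 0.0063]
catch_peg side [270. 166.] 0.42
catch_peg top [280. 197.] 0.59
    [ 0.5787 -0.0236  0.2057] [0.0012 0.0012]
catch_pivot side [273. 173.] 0.59
catch_pivot top [281. 199.] 0.43
    [ 0.5742 -0.0277  0.1781] [0.0055 0.0055]
leaf_r_handle side [264. 191.] 0.94
leaf_r_handle top [258. 204.] 0.77
    [0.5721 0.0374 0.1389] [0.0018 0.0018]
leaf_r_hinge side [273. 173.] 0.47
leaf_r_hinge top [298. 192.] 0.82
    [ 0.5974 -0.081   0.1495] [0.0075 0.0075]
leaf_l_handle side [258. 199.] 0.95
leaf_l_hinge side [228. 217.] 0.94
leaf_l_hinge top [195. 189.] 0.82
    [0.616  0.2241 0.1384] [0.0008 0.0008]
mug_2 side [317. 186.] 0.52
mug_2 top [376. 230.] 0.82
    [ 0.4971 -0.3596 -0.0191] [0.0032 0.0032]
kitchen_timer side [259. 308.] 0.79
kitchen_timer top [146. 252.] 0.54
    [ 0.4376  0.4028 -0.0026] [0.0003 0.0003]
tin_1 side [212. 188.] 0.89
tin_1 top [231. 152.] 0.97
    [0.7261 0.1177 0.1569] [0.0008 0.0008]
side [0.127 1.162 0.82 ] [ 0.33 -0.81 -0.49]
top [0.397 0.058 1.38 ] [ 0.16 -0.01 -0.99]
```

View pics/side0.png

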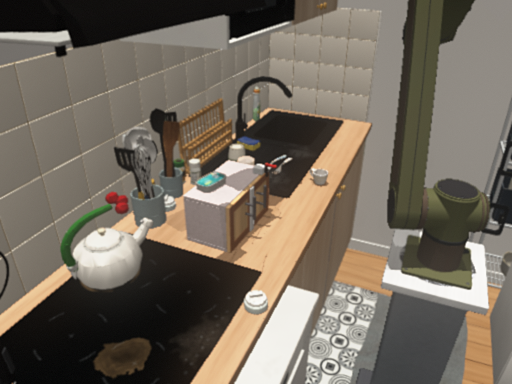

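View pics/top0.png

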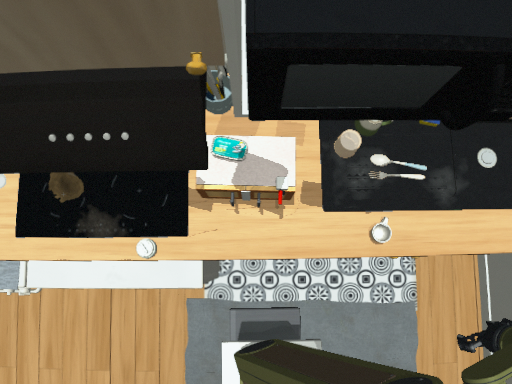

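>>> step_arm --deltas '[[[0.3,-0.25,-0.4],0.035,-1],[[0.6,-0.5,-0.7],0.07,-1],[[0.93,-0.72,-1],0.105,-1],[[0.93,-0.72,-1],0.133,-1],[[0.93,-0.72,-1],0.133,-1]]'

```text
time: 1.57
tool_pos: [0.2507, -0.459, 0.3136]
tcp_rot: [0.002, 1.0, -0.031, 0.001]
wrist_force: [-0.4, -0.4, -0.3]
width: 0.085
gripper_force: 0.0
```

>>> step_arm --deltas '[[[0.25,-0.5,-0.25],0,-1],[[0.5,-1,-0.5],0,-1],[[0.5,-1,-0.5],0,-1]]'

```text
time: 1.82
tool_pos: [0.2956, -0.3796, 0.3525]
tcp_rot: [-0.001, 1.0, -0.03, 0.001]
wrist_force: [0.4, -0.6, -0.4]
width: 0.0854
gripper_force: 0.0
```

>>> step_arm --deltas '[[[0.25,-0.5,0],0,-1],[[0.5,-1,0],0,-1],[[0.5,-1,0],0,-1]]'

```text
time: 2.07
tool_pos: [0.3409, -0.3003, 0.3507]
tcp_rot: [-0.002, 1.0, -0.029, 0.0]
wrist_force: [-0.9, 0.1, 0.0]
width: 0.0853
gripper_force: 0.0
```

>>> step_arm --deltas '[[[0.25,-0.5,0],0,-1],[[0.5,-1,0],0,-1],[[0.5,-1,0],0,-1]]'

```text
time: 2.32
tool_pos: [0.3861, -0.2233, 0.3504]
tcp_rot: [-0.002, 1.0, -0.028, 0.0]
wrist_force: [-0.7, -0.8, 0.0]
width: 0.0856
gripper_force: 0.0
```

>>> step_arm --deltas '[[[0.25,-0.5,0],0,-1],[[0.5,-1,0],0,-1],[[0.5,-1,0],0,-1]]'

```text
time: 2.57
tool_pos: [0.4314, -0.1463, 0.3504]
tcp_rot: [-0.002, 1.0, -0.028, 0.0]
wrist_force: [-0.2, 0.2, 0.2]
width: 0.0852
gripper_force: 0.0
```

>>> step_arm --deltas '[[[0.25,-0.5,0],0,-1],[[0.5,-1,0],0,-1],[[0.5,-1,0],0,-1],[[0.5,-1,0],0,-1]]'

```text
time: 2.9
tool_pos: [0.4752, -0.0719, 0.3503]
tcp_rot: [0.0, 1.0, -0.029, -0.001]
wrist_force: [0.1, 0.5, -0.5]
width: 0.0854
gripper_force: 0.0
```

```bash
cat > look.py <<'E'
from h import *
import sys
def look(tag,keys,cn=("wrist","top","side")):
    st=bot.state(); P={n:cams.grab_frame(n) for n in cn}
    cv2.imwrite(f"pics/{tag}.png",cv2.resize(P[cn[0]]["color"],(768,576)))
    out={}
    for k in keys:
        rs=[]
        for n in cn:
            r=models.spot_point(P[n],k)
            if r and r[0]["conf"]>.3: rs.append(ray(P[n],r[0]["uv"],st)); print(k,n,np.round(r[0]["uv"]),round(r[0]["conf"],2))
        out[k]=rs
        if len(rs)>1:
            X,e=tri(rs);print("   ",X.round(4),np.round(e,4))
    return st,P,out
if __name__=="__main__":
    st,P,o=look(sys.argv[1],sys.argv[2:]); print(P["wrist"]["T_tool_cam"])
    for k,z in (("catch_peg",.208),("catch_pivot",.182),("leaf_r_handle",.15),("leaf_r_hinge",.15),("leaf_l_handle",.15),("leaf_l_hinge",.15)):
        if o.get(k): print(k,[ (c+d*(z-c[2])/d[2]).round(4) for c,d in o[k]])
E
python3 look.py w1 catch_peg catch_pivot leaf_r_handle leaf_r_hinge leaf_l_handle leaf_l_hinge
```

```text
catch_peg wrist [189.  75.] 0.84
catch_peg top [278. 199.] 0.43
catch_peg side [273. 166.] 0.59
    [ 0.571  -0.0202  0.2054] [0.0021 0.0052 0.0033]
catch_pivot wrist [201.  72.] 0.86
leaf_r_handle wrist [143.  80.] 0.66
leaf_r_handle top [260. 202.] 0.9
    [0.5737 0.0331 0.1573] [0.0012 0.0012]
leaf_r_hinge wrist [243.  41.] 0.91
leaf_r_hinge top [297. 190.] 0.84
leaf_r_hinge side [268. 173.] 0.74
    [ 0.6068 -0.0737  0.148 ] [0.0055 0.0062 0.0012]
leaf_l_handle wrist [189.  73.] 0.67
leaf_l_handle top [230. 202.] 0.75
leaf_l_handle side [256. 198.] 0.62
    [0.5854 0.0595 0.1081] [0.0631 0.0646 0.0121]
leaf_l_hinge top [196. 188.] 0.75
leaf_l_hinge side [230. 214.] 0.89
    [0.6143 0.2196 0.1456] [0.0041 0.0041]
[[-1.23859648e-03 -9.63563919e-01 -2.67475305e-01  6.78517275e-02]
 [ 9.99998520e-01 -8.74175810e-04 -1.48152135e-03 -5.72308686e-04]
 [ 1.19372007e-03 -2.67476745e-01  9.63563577e-01 -1.42227987e-01]
 [ 0.00000000e+00  0.00000000e+00  0.00000000e+00  1.00000000e+00]]
catch_peg [array([ 0.5694, -0.0223,  0.208 ]), array([ 0.5751, -0.0174,  0.208 ]), array([ 0.566 , -0.0161,  0.208 ])]
catch_pivot [array([ 0.5742, -0.0292,  0.182 ])]
leaf_r_handle [array([0.5731, 0.0353, 0.15  ]), array([0.5759, 0.0332, 0.15  ])]
leaf_r_hinge [array([ 0.6033, -0.0692,  0.15  ]), array([ 0.6106, -0.0782,  0.15  ]), array([ 0.6039, -0.0686,  0.15  ])]
leaf_l_handle [array([ 0.5766, -0.0123,  0.15  ]), array([0.5756, 0.1219, 0.15  ]), array([0.5713, 0.1088, 0.15  ])]
leaf_l_hinge [array([0.6174, 0.2205, 0.15  ]), array([0.6067, 0.2257, 0.15  ])]
```

View pics/w1.png

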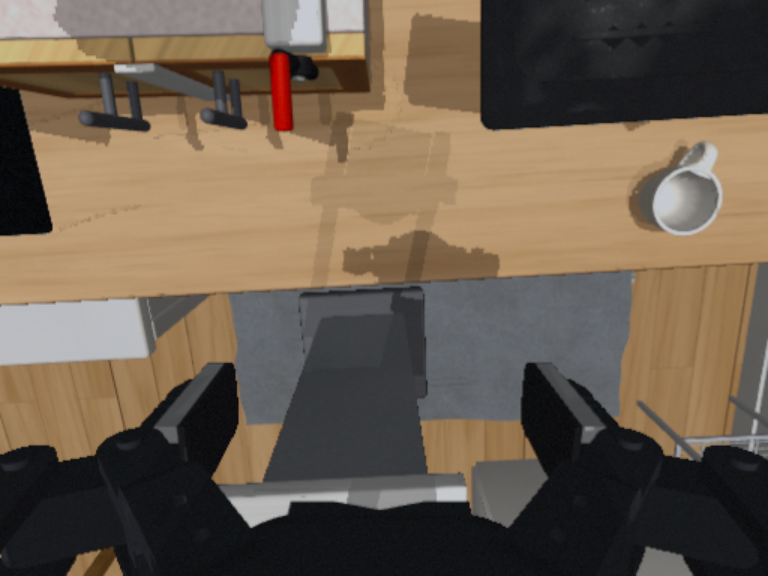

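```bash
cat > fit.py <<'E'
from h import *
from look import look
from scipy.optimize import least_squares
def model(p,rl=0,ll=0):
    x,y,a,c=p; s=np.sin;k=np.cos
    f=-.089
    hr=np.array([f,-.145]);hl=np.array([f,.145])
    rot=lambda t:np.array([[k(t),-s(t)],[s(t),k(t)]])
    h1=hr+rot(rl)@[-.032,.105]; h2=hl+rot(-ll)@[-.032,-.105]
    L={"catch_pivot":(f-.032,-.105,.182),"catch_peg":(f-.032,-.105-.026*s(c),.182+.026*k(c)),
    "peg_tip":(f-.045,-.105-.026*s(c),.182+.026*k(c)),
    "leaf_r_handle":(*h1,.15),"leaf_l_handle":(*h2,.15),"r_top":(*h1,.164),"l_top":(*h2,.164),
    "leaf_r_hinge":(*hr,.15),"leaf_l_hinge":(*hl,.15)}
    R=rot(a)
    return {n:np.array([*(R@np.array(v[:2])+[x,y]),v[2]]) for n,v in L.items()}
def fit(obs,p0=(.695,.075,-.05,0)):
    def res(p):
        M=model(p); r=[]
        for n,(c,d),w in obs:
            v=M[n]-c; r+=list(w*(v-d*(v@d))/.003)
        return r+[p[3]/.3]
    s=least_squares(res,p0,loss="soft_l1"); r=np.array(res(s.x)[:-1]).reshape(-1,3)*3
    print("pose",s.x.round(4)); print([(o[0],round(np.linalg.norm(q)/o[2],1)) for o,q in zip(obs,r)])
    return s.x
if __name__=="__main__":
    st,P,o=look("w2",["catch_peg","catch_pivot","leaf_r_handle","leaf_r_hinge","leaf_l_handle","leaf_l_hinge"])
    obs=[(k,r,.7) for k in o for r in o[k]]
    W=P["wrist"]
    for n,uv in (("peg_tip",(284.5,127)),("r_top",(209,115)),("l_top",(87,118))):
        obs.append((n,ray(W,np.array(uv)/1.5,st),1))
    p=fit(obs)
    for k,v in model(p).items(): print(k,v.round(4))
E
python3 fit.py | grep -v "^ \|wrist\|top \[\|side"
```

```text
pose [ 0.6964  0.0713 -0.0303 -0.2257]
[('catch_peg', np.float64(1.6)), ('catch_peg', np.float64(7.9)), ('catch_peg', np.float64(1.5)), ('catch_pivot', np.float64(1.6)), ('catch_pivot', np.float64(15.8)), ('catch_pivot', np.float64(5.7)), ('leaf_r_handle', np.float64(0.2)), ('leaf_r_handle', np.float64(4.3)), ('leaf_r_handle', np.float64(13.5)), ('leaf_r_hinge', np.float64(2.0)), ('leaf_r_hinge', np.float64(5.6)), ('leaf_r_hinge', np.float64(6.9)), ('leaf_l_handle', np.float64(1.8)), ('leaf_l_handle', np.float64(9.7)), ('leaf_l_handle', np.float64(15.5)), ('leaf_l_hinge', np.float64(12.6)), ('leaf_l_hinge', np.float64(10.2)), ('peg_tip', np.float64(1.9)), ('r_top', np.float64(1.9)), ('l_top', np.float64(2.3))]
catch_pivot [ 0.5723 -0.0299  0.182 ]
catch_peg [ 0.5725 -0.0241  0.2073]
peg_tip [ 0.5595 -0.0237  0.2073]
leaf_r_handle [0.5743 0.035  0.15  ]
leaf_l_handle [0.5767 0.115  0.15  ]
leaf_r_hinge [ 0.6031 -0.0709  0.15  ]
leaf_l_hinge [0.6119 0.219  0.15  ]
```

>>> step_arm --deltas '[[[0.3,-0.2,0.1],0,-1],[[0.6,-0.45,0.3],0,-1],[[1,-0.67,0.5],0,-1],[[1,-0.67,0.5],0,-1]]'

```text
time: 5.33
tool_pos: [0.5613, -0.0218, 0.3072]
tcp_rot: [-0.001, 1.0, -0.03, -0.001]
wrist_force: [0.5, -0.4, -1.7]
width: 0.0855
gripper_force: 0.0
```

>>> step_arm --deltas '[[[0.17,0,0.3],0,-0.3],[[0.17,0,0.6],0,-0.3],[[0.17,0,1],0,-0.3],[[0.17,0,1],0,-0.3],[[0.17,0,1],0,-0.3]]'

```text
time: 5.75
tool_pos: [0.5695, -0.0251, 0.2299]
tcp_rot: [-0.0, 0.999, -0.032, -0.003]
wrist_force: [0.2, -0.6, 1.0]
width: 0.0556
gripper_force: 0.0
```

```bash
python3 look.py w3 catch_peg; python3 -c "
from h import *;print(bot.state()['tool_pos'],bot.state()['tcp_rot'],bot.state()['width'])"
```

```text
catch_peg wrist [248. 228.] 0.62
catch_peg side [271. 166.] 0.48
    [ 0.5719 -0.0211  0.2058] [0.0014 0.0014]
[[-1.23432922e-03 -9.63562329e-01 -2.67481054e-01  6.78499934e-02]
 [ 9.99998518e-01 -8.68304992e-04 -1.48669000e-03 -5.72377268e-04]
 [ 1.20026334e-03 -2.67482492e-01  9.63561973e-01 -1.42227937e-01]
 [ 0.00000000e+00  0.00000000e+00  0.00000000e+00  1.00000000e+00]]
catch_peg [array([ 0.5715, -0.0219,  0.208 ]), array([ 0.5711, -0.0155,  0.208 ])]
[ 0.57215592 -0.02532444  0.23339081] [ 1.56546314e-04  9.99500807e-01 -3.15365624e-02  1.88589598e-03] 0.05526190378282797
```

View pics/w3.png

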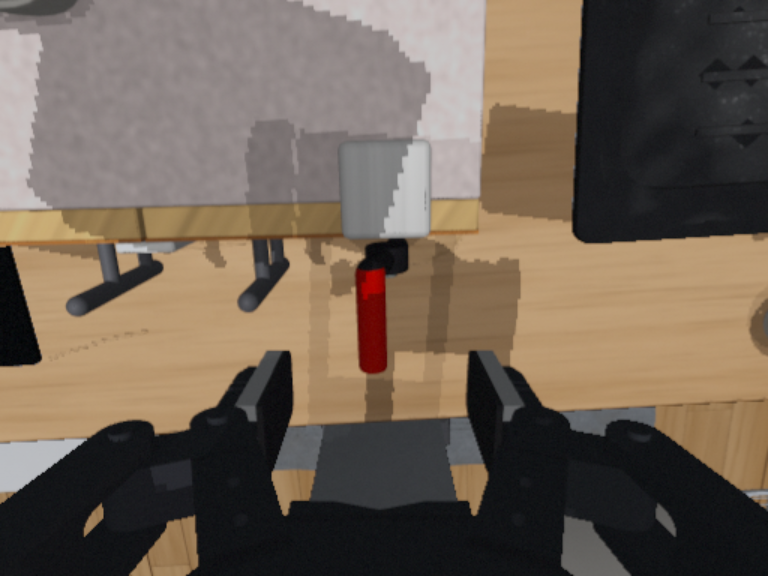

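>>> step_arm --deltas '[[[0,0,0.2],0,-0.3],[[0,-0.02,0.4],0,-0.3],[[0,-0.02,0.56],0,-0.3],[[0,-0.02,0.56],0,0.3],[[0,-0.02,0.56],0,1],[[0,-0.02,0.56],0,1],[[0,-0.02,0.56],0,1],[[0,-0.02,0.56],0,1],[[0,-0.02,0.56],0,1],[[0,-0.02,0.56],0,1]]' --force 20

```text
time: 6.88
tool_pos: [0.5722, -0.0235, 0.1879]
tcp_rot: [-0.0, 1.0, -0.031, 0.001]
wrist_force: [-0.5, 0.8, 6.4]
width: 0.01
gripper_force: 20.0
```

>>> step_arm --deltas '[[[0,0.08,-0.01],0,1],[[0,0.16,0],0,1],[[0,0.235,0.04],0,1],[[0,0.295,0.09],0,1],[[0,0.34,0.16],0,1],[[0,0.365,0.235],0,1],[[0,0.37,0.31],0,1],[[0,0.37,0.35],0,1],[[0,0.37,0.35],0,1]]'

```text
time: 7.63
tool_pos: [0.5706, -0.0544, 0.159]
tcp_rot: [0.001, 1.0, -0.031, 0.001]
wrist_force: [2.4, -4.0, 0.7]
width: 0.0102
gripper_force: 20.8
```

>>> step_arm --deltas '[[[0,0,0.3],0,-0.3],[[0,0,0.3],0,-0.3],[[0,0,0.3],0,-0.3],[[0,0,0.3],0,-0.3],[[0,0,-0.1],0,-0.3],[[0,0,-0.5],0,-0.3],[[0,0,-1],0,-0.3],[[0,0,-1],0,-0.3]]'

```text
time: 8.3
tool_pos: [0.5743, -0.0537, 0.2477]
tcp_rot: [0.001, 0.999, -0.031, 0.008]
wrist_force: [1.7, -0.2, 1.2]
width: 0.0558
gripper_force: 0.0
```

>>> step_arm --deltas '[[[-0.1,-0.5,-0.2],0,-0.3],[[-0.2,-1,-0.4],0,-0.3],[[-0.2,-1,-0.4],0,-0.3],[[-0.2,-1,-0.4],0,-0.3]]'

```text
time: 8.63
tool_pos: [0.559, 0.0299, 0.2729]
tcp_rot: [-0.0, 1.0, -0.03, 0.002]
wrist_force: [0.6, -0.7, 0.8]
width: 0.0557
gripper_force: 0.0
```

```bash
python3 - <<'E'
from fit import *
st,P,o=look("w4",["catch_peg","catch_pivot","leaf_r_handle","leaf_r_hinge","leaf_l_handle"],("wrist",))
for k,z in (("catch_peg",.182),("catch_pivot",.182),("leaf_r_handle",.15),("leaf_r_hinge",.15),("leaf_l_handle",.15)):
    print(k,[ (c+d*(z-c[2])/d[2]).round(4) for c,d in o[k]])
print(st["tool_pos"],st["tcp_rot"],st["width"])
E
```

```text
catch_peg wrist [364. 177.] 0.64
leaf_r_handle wrist [247. 169.] 0.83
leaf_r_hinge wrist [372. 129.] 0.89
leaf_l_handle wrist [148. 168.] 0.76
catch_peg [array([ 0.5693, -0.0534,  0.182 ])]
catch_pivot []
leaf_r_handle [array([0.5743, 0.0349, 0.15  ])]
leaf_r_hinge [array([ 0.6012, -0.0699,  0.15  ])]
leaf_l_handle [array([0.5801, 0.1183, 0.15  ])]
[0.55895881 0.02988426 0.27285282] [-2.35148225e-04  9.99556276e-01 -2.97096981e-02  2.12818747e-03] 0.05567102806494999
```

View pics/w4.png

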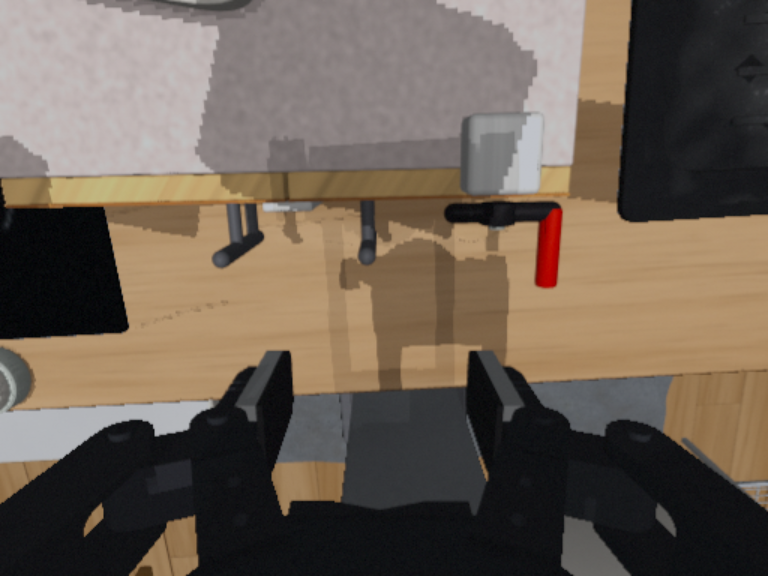

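>>> step_arm --deltas '[[[0.1,-0.04,0.3],-0.005,0],[[0.19,-0.07,0.6],-0.01,0],[[0.19,-0.07,1],-0.01,0],[[0.19,-0.07,1],-0.01,0],[[0.19,-0.07,1],-0.01,0]]'

```text
time: 9.35
tool_pos: [0.5721, 0.0316, 0.1885]
tcp_rot: [0.0, 1.0, -0.016, -0.003]
wrist_force: [-0.9, 0.3, 1.2]
width: 0.0428
gripper_force: 0.0
```

>>> step_arm --deltas '[[[0,0,0.25],0,0],[[0,0,0.5],0,0],[[0,0,0.74],0,0],[[0,0,0.74],0,0.5],[[0,0,0.74],0,1],[[0,0,0.74],0,1],[[0,0,0.74],0,1],[[0,0,0.74],0,1],[[0,0,0.74],0,1]]' --force 30

```text
time: 10.1
tool_pos: [0.5733, 0.0358, 0.1327]
tcp_rot: [-0.003, 1.0, -0.016, -0.0]
wrist_force: [-1.7, 10.7, -4.0]
width: 0.0087
gripper_force: 29.4
```

```bash
cat > arc.py <<'E'
# rows for an arc about hinge h from the current pose: python3 arc.py hx hy sign a0 a1 ... (deg from now)
from h import *; import sys
hx,hy,sg=map(float,sys.argv[1:4]); st=bot.state(); q=st["tcp_rot"]; t=np.array(st["tool_pos"])
R=Ro.from_quat([q[1],q[2],q[3],q[0]]).as_matrix(); print(t,np.degrees(np.arctan2(R[1,0],R[0,0])),st["width"],st["qpos"].round(2))
r=t[:2]-[hx,hy]; print("radius",np.hypot(*r))
for a in map(float,sys.argv[4:]):
    A=np.radians(a)*sg; n=np.array([[np.cos(A),-np.sin(A)],[np.sin(A),np.cos(A)]])@r+[hx,hy]
    d=R.T@np.array([*(n-t[:2]),0]); print(a,(d[:2]/.08).round(3),round(-A/np.pi,4),n.round(3))
E
python3 arc.py .603 -.0705 1 4 8 12 16 20 24 28 32 36 40
```

```text
[0.57327261 0.03577014 0.13267173] -1.8559122376151032 0.008698864037746022 [-0.02  0.4   1.64  0.01  1.11  1.59]
radius 0.11034971496063094
4.0 [-0.091  0.032] -0.0222 [0.566 0.033]
8.0 [-0.179  0.07 ] -0.0444 [0.559 0.031]
12.0 [-0.264  0.115] -0.0667 [0.552 0.027]
16.0 [-0.347  0.165] -0.0889 [0.545 0.023]
20.0 [-0.425  0.221] -0.1111 [0.539 0.019]
24.0 [-0.499  0.282] -0.1333 [0.533 0.014]
28.0 [-0.569  0.349] -0.1556 [0.527 0.009]
32.0 [-0.634  0.42 ] -0.1778 [0.521 0.004]
36.0 [-0.694  0.495] -0.2 [ 0.516 -0.002]
40.0 [-0.749  0.574] -0.2222 [ 0.512 -0.008]
```

>>> step_arm --deltas '[[[-0.09,0.03,0],-0.022,1],[[-0.18,0.07,0],-0.044,1],[[-0.265,0.115,0],-0.067,1],[[-0.345,0.165,0],-0.089,1],[[-0.425,0.22,0],-0.111,1],[[-0.5,0.28,0],-0.133,1],[[-0.57,0.35,0],-0.156,1],[[-0.635,0.42,0],-0.178,1],[[-0.695,0.495,0],-0.2,1],[[-0.75,0.575,0],-0.222,1]]'

```text
time: 10.93
tool_pos: [0.5107, -0.0102, 0.1326]
tcp_rot: [-0.002, 0.945, 0.328, -0.001]
wrist_force: [-3.9, 4.8, -3.4]
width: 0.0088
gripper_force: 29.6
```

```bash
python3 arc.py .603 -.0705 1 0 5 10 15 20 25 30 35 40 45 50 54;python3 -c "
from h import *;print(bot.state()['wrist_force'],bot.state()['gripper_force'])"
```

```text
[ 0.51065677 -0.0102264   0.13261782] 38.347867532402454 0.008836264327657968 [-0.1   0.32  1.77  0.    1.05  0.8 ]
radius 0.1102732029494717
0.0 [0. 0.] -0.0 [ 0.511 -0.01 ]
5.0 [-0.112  0.043] -0.0278 [ 0.506 -0.019]
10.0 [-0.22   0.096] -0.0556 [ 0.502 -0.027]
15.0 [-0.323  0.158] -0.0833 [ 0.498 -0.036]
20.0 [-0.421  0.229] -0.1111 [ 0.496 -0.045]
25.0 [-0.511  0.307] -0.1389 [ 0.494 -0.055]
30.0 [-0.595  0.394] -0.1667 [ 0.493 -0.064]
35.0 [-0.671  0.487] -0.1944 [ 0.493 -0.074]
40.0 [-0.738  0.587] -0.2222 [ 0.494 -0.084]
45.0 [-0.796  0.692] -0.25 [ 0.495 -0.093]
50.0 [-0.845  0.802] -0.2778 [ 0.497 -0.102]
54.0 [-0.877  0.893] -0.3 [ 0.5  -0.11]
[-3.85109176  4.77901139 -3.38698358] 29.560850858688354
```

>>> step_arm --deltas '[[[-0.11,0.045,0],-0.028,1],[[-0.22,0.095,0],-0.056,1],[[-0.325,0.16,0],-0.083,1],[[-0.42,0.23,0],-0.111,1],[[-0.51,0.31,0],-0.139,1],[[-0.595,0.395,0],-0.167,1],[[-0.67,0.485,0],-0.194,1],[[-0.74,0.585,0],-0.222,1],[[-0.795,0.69,0],-0.25,1],[[-0.845,0.8,0],-0.278,1]]'

```text
time: 11.77
tool_pos: [0.4983, -0.1037, 0.1326]
tcp_rot: [-0.0, 0.717, 0.697, 0.0]
wrist_force: [-0.0, 3.0, -5.4]
width: 0.0088
gripper_force: 29.3
```

>>> step_arm --deltas '[[[0,0,0],0,1],[[0,0,0],0,0.3],[[0,0,0],0,0],[[0,0,0],0,0],[[0,0,0],0,0]]'

```text
time: 12.18
tool_pos: [0.4999, -0.1036, 0.1323]
tcp_rot: [0.001, 0.718, 0.696, 0.001]
wrist_force: [-0.2, 0.4, 0.2]
width: 0.0427
gripper_force: 0.0
```

>>> step_arm --deltas '[[[0,0,-0.3],0,0],[[0,0,-0.6],0,0],[[0,0,-1],0,0],[[0,0,-1],0,0]]'

```text
time: 12.52
tool_pos: [0.503, -0.1046, 0.2173]
tcp_rot: [0.005, 0.718, 0.696, 0.003]
wrist_force: [1.9, -0.1, 0.0]
width: 0.0428
gripper_force: 0.0
```

>>> step_arm --deltas '[[[0,0,-0.4],0,0],[[0,0,-0.8],0,0],[[0,0,-0.8],0,0]]'

```text
time: 12.77
tool_pos: [0.5027, -0.1045, 0.2817]
tcp_rot: [0.005, 0.718, 0.696, 0.003]
wrist_force: [1.3, -0.6, -0.2]
width: 0.0431
gripper_force: 0.0
```

```bash
python3 arc.py .603 -.0705 1;python3 - <<'E'
from fit import *
st,P,o=look("w5",["leaf_r_handle","leaf_l_handle","leaf_r_hinge"],("top","wrist"))
E
```

```text
[ 0.50271897 -0.10451467  0.28166592] 88.1813253153152 0.04305311616922375 [-0.29  0.18  1.56  0.    1.39 -0.26]
radius 0.10589279130090148
leaf_r_handle top [307. 229.] 0.64
leaf_r_handle wrist [251. 184.] 0.65
    [ 0.4994 -0.1103  0.1213] [0.0037 0.0037]
leaf_l_handle top [232. 202.] 0.89
leaf_r_hinge top [293. 191.] 0.75
leaf_r_hinge wrist [370. 142.] 0.84
    [ 0.6045 -0.0679  0.1549] [0.0024 0.0024]
```

>>> step_arm --deltas '[[[0.3,0.1,0],0,0],[[0.65,0.2,0],0,0],[[1,0.3,0],0,0],[[1,0.3,0],0,0]]'

```text
time: 13.5
tool_pos: [0.5264, -0.0205, 0.2744]
tcp_rot: [-0.001, 0.717, 0.697, 0.001]
wrist_force: [0.7, -0.1, -0.4]
width: 0.0427
gripper_force: 0.0
```

>>> step_arm --deltas '[[[0.4,0,0],-0.035,0],[[0.8,0,0],-0.07,0],[[1,0,0],-0.105,0],[[1,0,0],-0.14,0],[[1,0,0],-0.175,0],[[1,0,0],-0.21,0],[[1,0,0],-0.245,0],[[1,0,0],-0.25,0],[[1,0,0],-0.25,0]]'

```text
time: 14.25
tool_pos: [0.5276, 0.0551, 0.2746]
tcp_rot: [-0.001, 0.398, 0.917, -0.0]
wrist_force: [0.3, -0.3, 1.0]
width: 0.0429
gripper_force: 0.0
```

>>> step_arm --deltas '[[[0,0,0],-0.035,0],[[0,0,0],-0.07,0],[[0,0,0],-0.105,0],[[0,0,0],-0.14,0],[[0,0,0],-0.175,0],[[0,0,0],-0.21,0],[[0,0,0],-0.245,0],[[0,0,0],-0.25,0],[[0,0,0],-0.25,0]]'

```text
time: 15.0
tool_pos: [0.5278, 0.0551, 0.2751]
tcp_rot: [-0.0, 0.018, 1.0, -0.0]
wrist_force: [-0.1, 0.3, -0.1]
width: 0.0426
gripper_force: 0.0
```

```bash
python3 arc.py .612 .219 1;python3 - <<'E'
from fit import *
st,P,o=look("w6",["leaf_r_handle","leaf_l_handle","leaf_l_hinge"],("wrist","top"))
for k in o:
    print(k,[ (c+d*(.15-c[2])/d[2]).round(4) for c,d in o[k]])
E
```

```text
[0.5277997  0.05512436 0.27505133] 177.95762998642167 0.042648133324767364 [ 0.02  0.21  1.53 -0.    1.4  -1.51]
radius 0.18424146699156488
leaf_r_handle wrist [ 66. 159.] 0.94
leaf_r_handle top [308. 230.] 0.63
    [ 0.4958 -0.1066  0.1424] [0.0051 0.0051]
leaf_l_handle wrist [325. 237.] 0.59
leaf_l_hinge wrist [435. 265.] 0.65
leaf_l_hinge top [196. 187.] 0.83
    [0.6191 0.2254 0.1424] [0.0039 0.0039]
leaf_r_handle [array([ 0.4997, -0.1014,  0.15  ]), array([ 0.4901, -0.1063,  0.15  ])]
leaf_l_handle [array([0.5791, 0.1196, 0.15  ])]
leaf_l_hinge [array([0.6116, 0.2229, 0.15  ]), array([0.6207, 0.222 , 0.15  ])]
```

View pics/w6.png

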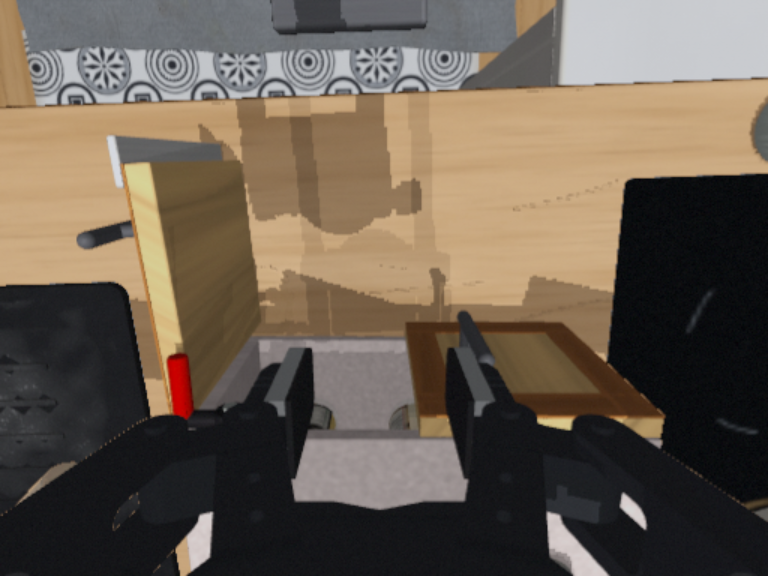

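>>> step_arm --deltas '[[[-0.2,0.25,0.2],0,0],[[-0.4,0.5,0.4],0,0],[[-0.61,0.8,0.6],0,0],[[-0.61,0.8,0.8],0,0],[[-0.61,0.8,0.9],0,0],[[-0.61,0.8,0.9],0,0]]'

```text
time: 15.9
tool_pos: [0.5768, 0.1177, 0.2008]
tcp_rot: [-0.003, 0.016, 1.0, -0.001]
wrist_force: [-1.0, -0.4, 0.1]
width: 0.0425
gripper_force: 0.0
```

```bash
python3 arc.py .612 .219 1;python3 - <<'E'
from fit import *
st,P,o=look("w7",["leaf_l_handle","leaf_l_hinge"],("wrist",))
for k in o:
    print(k,[ (c+d*(.15-c[2])/d[2]).round(4) for c,d in o[k]])
E
```

```text
[0.57684244 0.11768102 0.20079864] 178.20750626402696 0.04253950388879291 [ 0.13  0.35  1.52 -0.    1.28 -1.41]
radius 0.10724546883985105
leaf_l_handle wrist [254. 213.] 0.87
leaf_l_hinge wrist [409. 256.] 0.59
leaf_l_handle [array([0.5765, 0.1194, 0.15  ])]
leaf_l_hinge [array([0.6103, 0.2218, 0.15  ])]
```

View pics/w7.png

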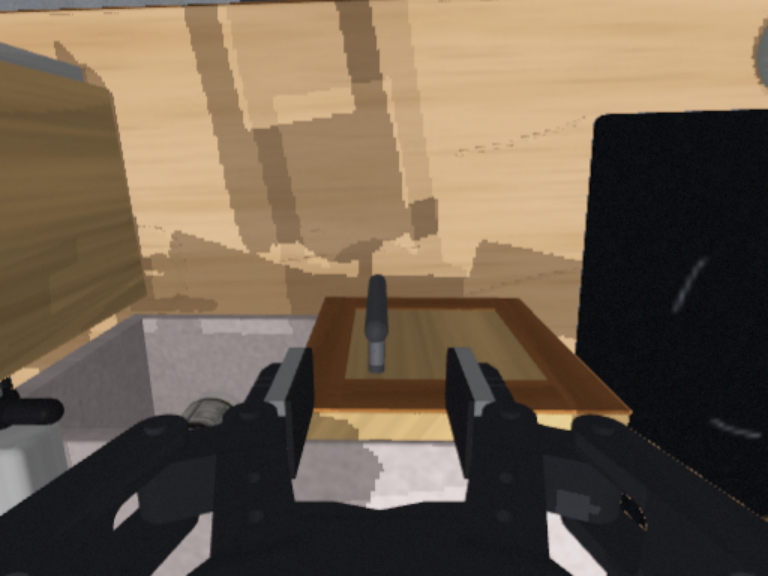

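>>> step_arm --deltas '[[[0,0,0.3],0,0],[[0,0,0.6],0,0],[[0,0,0.85],0,0],[[0,0,0.85],0,0.5],[[0,0,0.85],0,1],[[0,0,0.85],0,1],[[0,0,0.85],0,1],[[0,0,0.85],0,1],[[0,0,0.85],0,1]]' --force 30

```text
time: 16.8
tool_pos: [0.5791, 0.1163, 0.1369]
tcp_rot: [0.001, 0.016, 1.0, -0.001]
wrist_force: [-1.0, -4.8, -0.6]
width: 0.0089
gripper_force: 29.6
```

```bash
python3 arc.py .612 .2215 -1 5 10 15 20 25 30 35 40 45;python3 -c "
from h import *;print(bot.state()['wrist_force'],bot.state()['gripper_force'])"
```

```text
[0.57914056 0.11628783 0.13688569] 178.18304558615193 0.008926321916814185 [ 0.13  0.41  1.6  -0.    1.13 -1.41]
radius 0.11022406326346777
5.0 [0.114 0.037] 0.0278 [0.57 0.12]
10.0 [0.225 0.084] 0.0556 [0.561 0.124]
15.0 [0.331 0.141] 0.0833 [0.553 0.128]
20.0 [0.432 0.206] 0.1111 [0.545 0.134]
25.0 [0.526 0.28 ] 0.1389 [0.538 0.14 ]
30.0 [0.614 0.362] 0.1667 [0.531 0.147]
35.0 [0.695 0.452] 0.1944 [0.525 0.154]
40.0 [0.767 0.548] 0.2222 [0.519 0.162]
45.0 [0.831 0.65 ] 0.25 [0.514 0.17 ]
[-1.01175076 -4.78130435 -0.55678929] 29.6187025308609
```

>>> step_arm --deltas '[[[0.115,0.035,0],0.028,1],[[0.225,0.085,0],0.056,1],[[0.33,0.14,0],0.083,1],[[0.43,0.205,0],0.111,1],[[0.525,0.28,0],0.139,1],[[0.615,0.36,0],0.167,1],[[0.695,0.45,0],0.194,1],[[0.765,0.55,0],0.222,1]]'

```text
time: 17.47
tool_pos: [0.5199, 0.164, 0.1369]
tcp_rot: [0.002, 0.359, 0.933, 0.001]
wrist_force: [1.6, -1.3, -4.2]
width: 0.0088
gripper_force: 29.5
```

```bash
python3 arc.py .613 .221 -1 5 10 15 20 25 30 35 40 45 50 ;python3 -c "
from h import *;print(bot.state()['wrist_force'],bot.state()['gripper_force'])"
```

```text
[0.51990427 0.16402906 0.13689327] 137.95276062400063 0.008753637309814563 [ 0.23  0.35  1.7  -0.    1.08 -0.61]
radius 0.10914441006387662
5.0 [0.113 0.039] 0.0278 [0.515 0.172]
10.0 [0.221 0.087] 0.0556 [0.511 0.181]
15.0 [0.325 0.145] 0.0833 [0.508 0.19 ]
20.0 [0.424 0.211] 0.1111 [0.506 0.199]
25.0 [0.517 0.286] 0.1389 [0.505 0.209]
30.0 [0.602 0.369] 0.1667 [0.504 0.218]
35.0 [0.68  0.459] 0.1944 [0.504 0.228]
40.0 [0.75  0.555] 0.2222 [0.505 0.237]
45.0 [0.812 0.657] 0.25 [0.507 0.247]
50.0 [0.864 0.764] 0.2778 [0.51  0.256]
[ 1.62347837 -1.30066792 -4.20523944] 29.52610820531845
```

>>> step_arm --deltas '[[[0.115,0.04,0],0.028,1],[[0.22,0.085,0],0.056,1],[[0.325,0.145,0],0.083,1],[[0.425,0.21,0],0.111,1],[[0.52,0.285,0],0.139,1],[[0.605,0.37,0],0.167,1],[[0.68,0.46,0],0.194,1],[[0.755,0.555,0],0.222,1],[[0.815,0.655,0],0.25,1],[[0.865,0.765,0],0.278,1]]'

```text
time: 18.3
tool_pos: [0.5106, 0.2558, 0.1369]
tcp_rot: [0.002, 0.72, 0.694, 0.002]
wrist_force: [4.4, -3.2, -5.5]
width: 0.0089
gripper_force: 29.5
```

>>> step_arm --deltas '[[[0,0,0],0,1],[[0,0,0],0,0.3],[[0,0,0],0,0],[[0,0,0],0,0],[[0,0,0],0,0]]'

```text
time: 18.72
tool_pos: [0.5077, 0.2553, 0.1359]
tcp_rot: [-0.0, 0.718, 0.696, 0.0]
wrist_force: [-0.3, 0.8, 0.2]
width: 0.0423
gripper_force: 0.0
```

>>> step_arm --deltas '[[[0,0,-0.3],0,0],[[0,0,-0.6],0,0],[[0,0,-1],0,0],[[0,0,-1],0,0]]'

```text
time: 19.05
tool_pos: [0.5113, 0.2568, 0.2216]
tcp_rot: [0.002, 0.718, 0.696, 0.005]
wrist_force: [1.4, 0.2, -0.3]
width: 0.0426
gripper_force: 0.0
```

>>> step_arm --deltas '[[[0,0,-0.4],0,0],[[0,0,-0.8],0,0],[[0,0,-1],0,0],[[0,0,-1],0,0]]'

```text
time: 19.38
tool_pos: [0.5101, 0.2563, 0.3001]
tcp_rot: [0.002, 0.718, 0.696, 0.004]
wrist_force: [1.6, 0.6, -0.1]
width: 0.0427
gripper_force: 0.0
```

>>> step_arm --deltas '[[[0,-0.4,0],0,0],[[0,-1,0],0,0],[[0,-1,0],0,0],[[0,-1,0],0,0]]'

```text
time: 19.72
tool_pos: [0.4244, 0.2572, 0.2942]
tcp_rot: [-0.001, 0.718, 0.697, -0.002]
wrist_force: [0.5, -0.2, 1.3]
width: 0.0424
gripper_force: 0.0
```

```bash
python3 - <<'E'
from fit import *
st=bot.state();print(st["tool_pos"],st["time"])
a=cams.grab_frame("top")["color"];b=cams.grab_frame("side")["color"]
cv2.imwrite("pics/f.png",np.vstack([cv2.resize(a[120:270,120:400],(560,300)),cv2.resize(b[130:280,150:430],(560,300))]))
E
```

```text
[0.42436537 0.25724227 0.29419551] 19.7167
```

View pics/f.png

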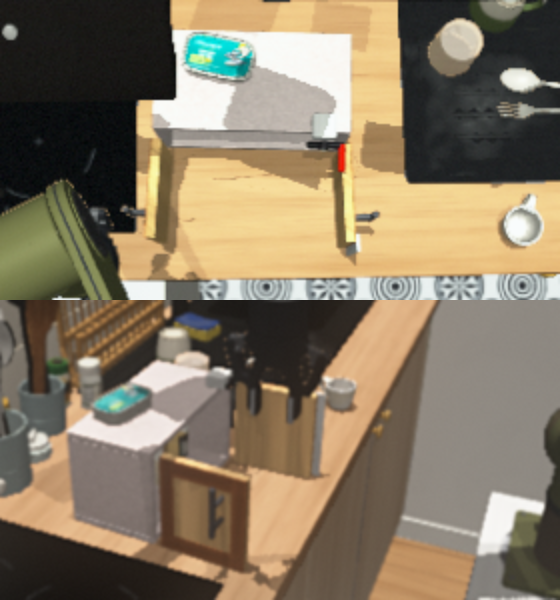

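The two views show both leaves standing square: top view, left leaf at (158,195) and right leaf at (346,200). The catch is level, with its peg at (341,157). The tin and mug are where they were, and the arm is clear of everything.

```bash
python3 -c "
from workcell import job
print(job.hand_in())"
```

```text
the job is handed in; nothing more can be done
None
```

I turned the catch fully aside, then opened the right leaf and the left leaf to about square with the front, and handed the job in at about 20 s. The tin and mug stayed where they were; the timer was hidden in the last views, but nothing was moved near it.

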